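Open the combination padlock and hold it up

ROBOT

A 6-joint arm with a two-finger parallel gripper is mounted at the origin on a cart in front of the work surface, level with it; the furniture and walls round the work are solid. World frame = base frame: x ahead of the robot, y to its left, z up, the work surface at z = 0. Lengths are in m, angles in rad, forces in N, time in s.
With the tool pointing down it reaches from about 0.375 to 0.75 m from the base axis. Payload 9 kg.
Tool frame: the origin (TCP) lies at the very end of the fingers, on their centre line; the grasp point (between the pads) lies 19 mm behind it; x points along the fingers, y is the direction in which the jaws open and shut, and the axes are right-handed (so a half turn about x gives the same grasp; the last joint's range is limited). The gripper opens to 85 mm and grips with 20 to 120 N. Pads are 22 mm wide; open, the fingers measure 114 mm over their backs; the gripper's body (76 mm by 85 mm) begins 54 mm behind the grasp point. The pads swing forward as they close: fully open they stand 13 mm farther back than shut.
Start: joints at [1.093, 0.104, 0.097, 1.564, 0, 1.353], TCP at [0.154, 0.58, 0.231] pointing down, gripper open.
Joint ranges: [-2.99, 2.99], [-0.84, 1.86], [-1.1, 1.16], [-1.84, 2.11], [-1.51, 1.56], [-3.14, 3.14]. Speed limits (rad/s): [2.22, 2.22, 2.57, 3.14, 3.14, 3.14].

INTERFACE

Orientations are given as a unit quaternion [x, y, z, w].
In Python, from bench import manip gives the robot as it stands.
- The arm moves only by the tool apply_moves, never from a script. Its argument "deltas" is a list of rows, each an object with "travel": the shift along the tool's x, y, z in mm, a list of three; "twist": the turn, a rotation vector about the tool's x, y, z in degrees, a list of three. A call has 1 to 12 rows; each row shifts and turns the commanded pose from where the row before left it, along the tool's axes as they then stand; what a row does not reach is not made up. A row lasts 1/10 s, in which the tool goes at most 50 mm and 8.59 degrees, less where a joint would pass 70% of its speed; a pose out of reach is approached as far as the arm can. A call is refused whole if a number of a shift passes 50 or a number of a turn 8.59, either way. A call with a gripper value outside its range is refused whole. "fingers" is the opening, from 0 (shut) to 1 (fully open), set as the call begins (left out, the last holds). The fingers move at their own pace and stop on an object; "force" is the grip in N (left out, the last holds). Time passes only in rows, so rows that do not move let the fingers close. It gives the time, the measured TCP pose, the force and the opening at its end, in the units of the state.
- manip.state(): the state, without advancing time (a new reading comes with each control period).
- manip.camera(name): name is "scene" or "top" or "wrist"; returns the picture (384x512x3 uint8, red, green, blue); there is no depth.
- manip.get_calibration(name): a dict with "camera_matrix" (3x3 intrinsics, pixels), "xyz" and "rotation" of the camera in the world. Camera axes: x right, y down, z forward; pixel columns grow to the right and rows downward; lengths in m; the calibration is good to about 2 mm. The wrist camera is an equidistant fisheye: a pixel r from the principal point sees the ray r / f radians off the axis. A picture is of the moment at which its call begins: read the wrist's pose just before it. get_calibration takes no time and is no camera call; for the wrist camera it gives the pose at the moment of the call.
- manip.job_done(): hands the job in, once; it reports no verdict.
The state is a dict: "t": time; "joint_pos": joint angles; "joint_velocities": joint speeds; "effort": joint torques, N m; "eef_pos": TCP position; "tool_rot": TCP orientation; "ft_force": force on the tool from outside, world axes, zero at the start; "ft_torque": the same for the moment, N m; "finger_gap": opening from 0.0 (shut) to 1.0 (fully open).
Only numpy, scipy, OpenCV 4.12 (cv2) and the standard library are available. Lean on these libraries where they do the work, as an engineer would, in place of code of your own. Each camera call takes 0.05 s, during which the arm holds its last target. There are 200 camera calls.

TASK

The combination padlock lying in the blue holder is wanted open: turn its dial clockwise, click by click, until the white pointer stands at the green mark, then, with the lock still lying in its holder, pull the shackle out as far as it goes. Lift the opened lock by its shackle until its body is about 10 cm above where it lay, hanging clear of the holder, and finish while still holding it there, quite still, the shackle still fully out; leave the other things on the desk where they stand.

Things in the scene. Friction and masses are not known exactly. Their poses are not given: they have to be found in the camera images.
- holder: blue holder bolted to the desk, 90 x 96 x 44 mm plus screwed feet, origin at the centre of its underside, x towards its closed back. Floor 20 mm, walls 44 mm above the desk; at the front (-x, robot's side) two 44 mm cheeks beside the shackle and a 28 mm lip under it, ending 45 mm before the origin. The lock lies in it with 1 to 3 mm play, held against turning and pulling; open above
- padlock: steel combination padlock, loose, about 0.2 kg in all (its weight tips it down about the fingers if the shackle is held loosely), lying on its back in the holder: body 72 x 76 x 32 mm, origin at the centre of its underside (20 mm above the desk), x axis from the shackle to the back of the lock (shackle towards -x), z up through the dial
- lock_center (a point): centre of the padlock's body, 36 mm above the desk at the start; axes as the padlock's
- dial_grip (a point): on the dial's axis (middle of the lock's top), 72 mm above the desk. Dial: black disc 54 mm across, its top 62 mm above the desk, with an upright grip bar across it, 14 mm thick, 42 mm long, 62 to 82 mm above the desk. Axes turn with the dial: x across the bar's thickness, y along it; the white pointer is the bar's -y end
- dial (a joint): turn of the dial in rad, growing clockwise from above, stops at -0.1 and 2.2. It clicks every 0.262 rad and pulls itself into the nearest click when let go (up to 0.15 N m). At 1.571 (a click) the pointer is at the green mark on the body, at the shackle's side of the dial: only there, within 0.08 rad, is the shackle free. Starts one to four clicks above 0
- shackle (a joint): how far the shackle is drawn out, in m: 0 closed, 0.020 fully out (a stop; it does not come off). It slides along the padlock's -x, with about 2 N of friction, and stays where it is left; off the mark it has about 2 mm of play and then holds fast
- shackle_bow: the shackle itself: a U of 9 mm round bright bar lying level, 36 mm above the desk, its two legs 40 mm apart between centres (49 mm outside, 31 mm inside), reaching 54 mm out of the lock's front face when shut; its frame is parallel to the padlock's, origin on the dial's axis when shut, moving with the shackle
- shackle_grip (a point): midway between the two legs of the shackle, at the height of their centres, 31 mm in front of the lock's front face when shut (22 mm in front of the holder): the fingers can close from both sides on the outside of the legs here (49 mm). Axes parallel to the padlock's
- vial: bystander: small glass vial with black cap, 24 x 24 x 58 mm, standing, origin at the centre of its underside
- weight_100: bystander: brass check weight with a knob, 22 x 22 x 30 mm, origin at the centre of its underside
- cotton_tin: bystander: white round tin with a green patch on its lid, 63 x 63 x 28 mm, origin at the centre of its underside

How it is judged:
On the way, in this order (a step that is already met when the one before it is completed fails the run):
1. the dial has been turned to the green mark, the shackle still shut (value of joint dial between 1.471 and 1.671 rad and value of joint shackle below 0.004 m), for 0.2 s.
2. the shackle is pulled out with the lock lying in its holder and the dial on the mark (value of joint dial between 1.471 and 1.671 rad and value of joint shackle above 0.016 m and height (world z) of lock_center below 0.056 m), for 0.1 s.
At the end, for the whole second after the job is handed in: The fingers hold the padlock by its shackle (over 1 N), the shackle out by more than 16 of its 20 mm, the centre of the lock's body more than 106 mm above the desk (70 mm higher than it lay), touching neither the holder nor the other things, slower than 40 mm/s (height (world z) of lock_center above 0.106 m and value of joint shackle above 0.016 m and contact force between the fingers and shackle_bow above 1 N and contact force between padlock and holder below 0.05 N and contact force between padlock and vial below 0.05 N and contact force between padlock and weight_100 below 0.05 N and contact force between padlock and cotton_tin below 0.05 N and linear speed of padlock below 0.04 m/s); the arm keeps its last pose, push and grip.
It fails at once if the vial is shifted by more than 25 mm (distance of vial from where it was at the start of the episode above 0.025 m).
It fails at once if the brass weight is shifted by more than 25 mm (distance of weight_100 from where it was at the start of the episode above 0.025 m).
It fails at once if the white tin is shifted by more than 25 mm (distance of cotton_tin from where it was at the start of the episode above 0.025 m).
It also fails if it takes over 48 s, if anything falls off the work surface, if the arm or the gripper's body presses on something with over 40 N, if the wrist force passes 120 N, or if a joint passes its speed limit or range.

## Working session

There is one attempt and no reset: what is moved stays moved. The work goes in short steps, Python scripts to look and compute and a tool call to move; the robot and the scene stay as the last step left them, time stands still between calls to the robot, and variables do not carry over. Pictures are saved under pics/ and viewed, about 8 in all and at most 12, crops included, and the job is handed in when it is done.

Besides the shell and the picture viewer there is one more tool, called after "Call:" by a JSON object that holds its "op" and its "data", one argument or row to a line. apply_moves: Moves the arm, as the interface text tells. Its arguments: {"type":"object","properties":{"deltas":{"type":"array","items":{"type":"object","properties":{"travel":{"type":"array","items":{"type":"number"}},"twist":{"type":"array","items":{"type":"number"}}}}},"fingers":{"type":"number"},"force":{"type":"number"}},"required":["deltas"]}

```bash
mkdir -p pics; cat > h.py <<'E'
import numpy as np,cv2
from bench import manip
def px2plane(cal,u,v,z):
    K=np.array(cal["camera_matrix"]);R=np.array(cal["rotation"]);o=np.array(cal["xyz"])
    d=R@np.linalg.solve(K,np.array([u,v,1.0])); return o+d*(z-o[2])/d[2]
E
python3 - <<'E'
from h import *
s=manip.state();print({k:np.round(v,3).tolist() for k,v in s.items()})
for n in("scene","top"):
    c=manip.get_calibration(n);print(n,c)
    cv2.imwrite(f"pics/{n}0.png",manip.camera(n)[:,:,::-1])
E
```

```text
{'t': 0.0, 'joint_pos': [1.093, 0.105, 0.096, 1.564, -0.0, 1.353], 'joint_velocities': [-0.001, 0.001, -0.0, -0.0, -0.0, 0.0], 'effort': [-0.001, -55.694, 50.364, 0.017, -0.0, -0.0], 'eef_pos': [0.154, 0.58, 0.231], 'tool_rot': [0.091, 0.701, -0.092, 0.701], 'ft_force': [0.263, -0.103, 0.227], 'ft_torque': [0.011, 0.002, 0.034], 'finger_gap': 0.996}
scene {'camera_matrix': array([[498.14590581,   0.        , 253.49454535],
       [  0.        , 498.14590581, 189.58902578],
       [  0.        ,   0.        ,   1.        ]]), 'xyz': array([-0.11329819,  0.69985162,  0.44093097]), 'rotation': array([-0.37712514,  0.74463491, -0.49735684,  0.23649874])}
top {'camera_matrix': array([[362.50342243,   0.        , 250.09279735],
       [  0.        , 362.50342243, 184.83281434],
       [  0.        ,   0.        ,   1.        ]]), 'xyz': array([0.34320897, 0.20172687, 0.90318804]), 'rotation': array([-0.69988793,  0.70768255, -0.0767489 ,  0.05875285])}
```

View pics/top0.png

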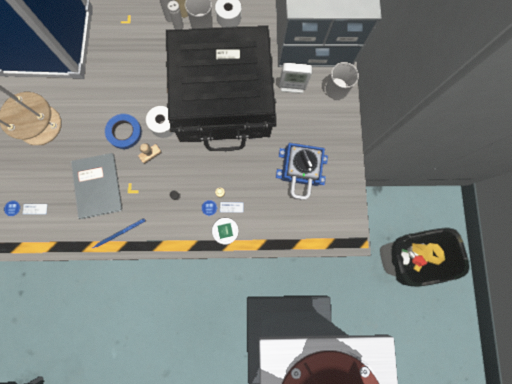

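View pics/scene0.png

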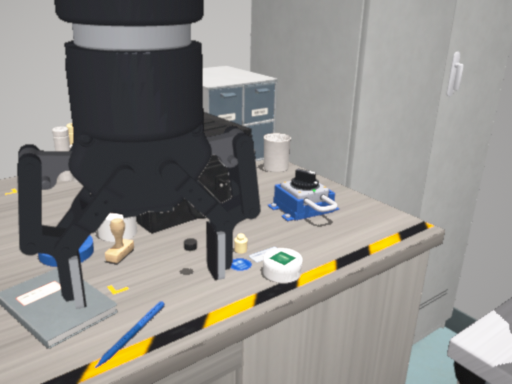

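The top view shows the holder with the lock at about (303,165), its dial at (306,160) and the shackle pointing down at (300,187). The tin is at (225,231), the weight at (220,192) and the vial cap at (174,195). Next I'll enlarge the lock and compute its pose.

```bash
cat > h.py <<'E'
import numpy as np,cv2
from scipy.spatial.transform import Rotation as Ro
from bench import manip
def px2plane(cal,u,v,z):
    K=np.array(cal["camera_matrix"]);R=Ro.from_quat(cal["rotation"]).as_matrix();o=np.array(cal["xyz"])
    d=R@np.linalg.solve(K,np.array([u,v,1.0])); return o+d*(z-o[2])/d[2]
E
python3 - <<'E'
from h import *
im=cv2.imread("pics/top0.png");c=manip.get_calibration("top")
print(Ro.from_quat(c["rotation"]).as_matrix().round(2))
for n,u,v,z in(("dial",306,160,.07),("tin",225,231,.028),("weight",220,192,.03),("vial",174,195,.058),("bow",300,196,.036),("tcp0",0,0,0)):
    print(n,px2plane(c,u,v,z).round(3))
hsv=cv2.cvtColor(im,cv2.COLOR_BGR2HSV)
m=cv2.inRange(hsv,(105,120,60),(125,255,255));m[:,:270]=0;m[:130]=0;m[215:]=0;m[:,335:]=0
p=cv2.findNonZero(m);print(cv2.minAreaRect(p))
a=im[135:210,265:340];b=cv2.resize(a,None,fx=7,fy=7,interpolation=cv2.INTER_CUBIC);cv2.imwrite("pics/lock.png",b)
E
```

```text
[[-0.01 -0.98  0.19]
 [-1.    0.01 -0.03]
 [ 0.02 -0.19 -0.98]]
dial [0.564 0.045 0.07 ]
tin [0.401 0.24  0.028]
weight [0.496 0.252 0.03 ]
vial [0.485 0.358 0.058]
bow [0.483 0.057 0.036]
tcp0 [1.045 0.862 0.   ]
((301.80999755859375, 163.33001708984375), (47.80042266845703, 36.91097640991211), 8.130102157592773)
```

View pics/lock.png

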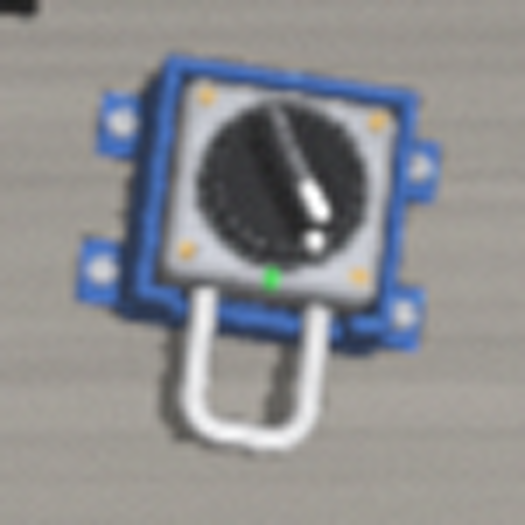

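```bash
python3 - <<'E'
from h import *
c=manip.get_calibration("top")
f=lambda x,y,z:px2plane(c,265-.5+(x+.5)/7,135-.5+(y+.5)/7,z)
s=[f(x,y,.052) for x,y in((207,96),(378,121),(360,277),(187,250))];
C=np.mean(s,0);print("C screws",C.round(4))
d=(s[0]+s[1]-s[2]-s[3]);e=s[0]+s[3]-s[1]-s[2];print("yaw",np.degrees([np.arctan2(d[1],d[0]),np.arctan2(-e[0],e[1])]))
print("disc ctr",f(283,185,.062),"dot",f(315,240,.062),"green",f(270,278,.052),"bow out",f(250,440,.036), "bar near",f(318,215,.082),"bar far",f(275,112,.082))
for n,p in(("dot",f(315,240,.062)-C),("green",f(270,278,.052)-C),("bar",f(318,205,.082)-f(275,115,.082))):print(n,np.degrees(np.arctan2(p[1],p[0]))%360)
cw=manip.get_calibration("wrist");T=manip.state()
R=Ro.from_quat(T["tool_rot"]).as_matrix();print(R.round(3));print(R.T@(cw["xyz"]-T["eef_pos"]),(R.T@Ro.from_quat(cw["rotation"]).as_matrix()).round(3),cw["camera_matrix"])
E
```

```text
C screws [0.5662 0.0444 0.052 ]
yaw [-9.19943272 -9.27656716]
disc ctr [0.56380699 0.04626859 0.062     ] dot [0.54431732 0.03609977 0.062     ] green [0.53335833 0.05032995 0.052     ] bow out [0.47939683 0.05684205 0.036     ] bar near [0.54812225 0.0386435  0.082     ] bar far [0.58397654 0.05159515 0.082     ]
dot 200.76523201749453
green 169.7994991688058
bar 202.75255407079828
[[-0.001  0.257  0.966]
 [-0.001  0.966 -0.257]
 [-1.    -0.001 -0.   ]]
[-0.14286319  0.00129505 -0.07584222] [[ 0.    -0.299  0.954]
 [ 1.    -0.    -0.   ]
 [ 0.     0.954  0.299]] [[297.31863964   0.         251.16169532]
 [  0.         297.31863964 190.01809124]
 [  0.           0.           1.        ]]
```

Lock axis at about (0.565, 0.045), yaw −9.2°, and the pointer is about 30° (2 clicks) short of the mark. I'll move above it.

Call:
{"op": "apply_moves", "data": {
  "deltas": [
    {"travel": [0, -29, 38]},
    {"travel": [0, -29, 38]},
    {"travel": [0, -29, 38]},
    {"travel": [0, -29, 38]},
    {"travel": [0, -29, 38]},
    {"travel": [0, -29, 38]},
    {"travel": [0, -29, 38]},
    {"travel": [0, -29, 38]},
    {"travel": [0, -29, 38]},
    {"travel": [0, -29, 38]},
    {"travel": [0, -29, 38]},
    {"travel": [0, -29, 38]}
  ],
  "fingers": 0.6
}}

```text
schema error: expected keys travel, twist
```

Call:
{"op": "apply_moves", "data": {
  "deltas": [
    {"travel": [0, -31, 39]},
    {"travel": [0, -32, 39]},
    {"twist": [-7.5, 0, 0], "travel": [10, 0, 0]},
    {"twist": [-7.5, 0, 0], "travel": [10, 0, 0]},
    {"twist": [-7.5, 0, 0], "travel": [10, 0, 0]},
    {"twist": [-7.5, 0, 0], "travel": [10, 0, 0]},
    {"twist": [-5.8, 0, 0], "travel": [10, 0, 0]},
    {"travel": [10, 0, 0]},
    {}
  ]
}}

```text
schema error: expected keys travel, twist
```

```bash
cat >> h.py <<'E'
def st():
    s=manip.state();R=Ro.from_quat(s["tool_rot"]).as_matrix()
    print("t",s["t"],"p",np.round(s["eef_pos"],4),"x",R[:,0].round(3),"yawY",np.degrees(np.arctan2(R[1,1],R[0,1])).round(2),"F",np.round(s["ft_force"],1),"gap",s["finger_gap"]);return s,R
E
python3 - <<'E'
from h import *
s,R=st();c=manip.get_calibration("wrist");im=manip.camera("wrist")
cv2.imwrite("pics/w1.png",im[:,:,::-1])
Rc=Ro.from_quat(c["rotation"]).as_matrix()
def proj(p):
    q=Rc.T@(np.array(p)-c["xyz"]);K=c["camera_matrix"];th=np.arctan2(np.hypot(q[0],q[1]),q[2]);h=q[:2]/np.hypot(*q[:2]);return (K[0,2]+K[0,0]*th*h[0],K[1,2]+K[0,0]*th*h[1])
for p in((.565,.045,.082),(.565,.045,.062),(.5334,.0501,.052)):print(np.round(proj(p),1))
E
```

```text
t 0.1 p [0.154  0.5796 0.2306] x [-0.001 -0.001 -1.   ] yawY 75.11 F [0.3 0.2 0.2] gap 0.9994713514221741
[ 70.6 407.1]
[ 73.7 400.8]
[ 69.2 389.9]
```

View pics/w1.png

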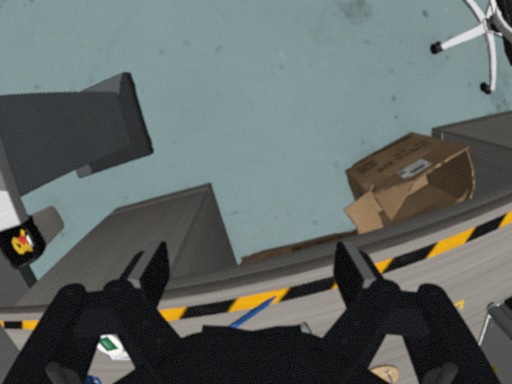

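The moves were refused because every row needs both keys, so the arm is still at its start pose and this wrist picture shows only the desk edge. I'll resend them.

Call:
{"op": "apply_moves", "data": {
  "deltas": [
    {"travel": [0, -29, 38], "twist": [0, 0, 0]},
    {"travel": [0, -29, 38], "twist": [0, 0, 0]},
    {"travel": [0, -29, 38], "twist": [0, 0, 0]},
    {"travel": [0, -29, 38], "twist": [0, 0, 0]},
    {"travel": [0, -29, 38], "twist": [0, 0, 0]},
    {"travel": [0, -29, 38], "twist": [0, 0, 0]},
    {"travel": [0, -29, 38], "twist": [0, 0, 0]},
    {"travel": [0, -29, 38], "twist": [0, 0, 0]},
    {"travel": [0, -29, 38], "twist": [0, 0, 0]},
    {"travel": [0, -29, 38], "twist": [0, 0, 0]},
    {"travel": [0, -29, 38], "twist": [0, 0, 0]},
    {"travel": [0, -29, 38], "twist": [0, 0, 0]}
  ],
  "fingers": 0.6
}}

```text
t: 1.35
eef_pos: [0.5063, 0.1246, 0.2312]
tool_rot: [0.092, 0.701, -0.092, 0.701]
ft_force: [0.4, 0.7, -0.2]
finger_gap: 0.601
```

Call:
{"op": "apply_moves", "data": {
  "deltas": [
    {"travel": [0, -31, 39], "twist": [0, 0, 0]},
    {"travel": [0, -32, 39], "twist": [0, 0, 0]},
    {"twist": [-7.5, 0, 0], "travel": [10, 0, 0]},
    {"twist": [-7.5, 0, 0], "travel": [10, 0, 0]},
    {"twist": [-7.5, 0, 0], "travel": [10, 0, 0]},
    {"twist": [-7.5, 0, 0], "travel": [10, 0, 0]},
    {"twist": [-5.8, 0, 0], "travel": [10, 0, 0]},
    {"travel": [10, 0, 0], "twist": [0, 0, 0]},
    {"travel": [0, 0, 0], "twist": [0, 0, 0]}
  ]
}}

```text
t: 2.25
eef_pos: [0.5635, 0.046, 0.1695]
tool_rot: [-0.127, 0.696, 0.128, 0.695]
ft_force: [0.6, -1.3, -0.5]
finger_gap: 0.603
```

```bash
cat >> h.py <<'E'
def proj(c,p):
    Rc=Ro.from_quat(c["rotation"]).as_matrix()
    q=Rc.T@(np.array(p)-c["xyz"]);K=c["camera_matrix"];th=np.arctan2(np.hypot(q[0],q[1]),q[2]);h=q[:2]/np.hypot(*q[:2]);return (K[0,2]+K[0,0]*th*h[0],K[1,2]+K[0,0]*th*h[1])
def wplane(c,u,v,z):
    K=c["camera_matrix"];r=np.array([u-K[0,2],v-K[1,2]]);n=np.hypot(*r);th=n/K[0,0]
    d=Ro.from_quat(c["rotation"]).as_matrix()@np.append(np.sin(th)*r/n,np.cos(th));o=c["xyz"];return o+d*(z-o[2])/d[2]
E
python3 - <<'E'
from h import *
s,R=st();c=manip.get_calibration("wrist");im=manip.camera("wrist")
cv2.imwrite("pics/w2.png",im[:,:,::-1])
for p in((.565,.045,.082),(.565,.045,.062),(.5334,.0501,.052)):print(np.round(proj(c,p),1))
E
```

```text
t 2.25 p [0.5635 0.046  0.1695] x [-0.003  0.    -1.   ] yawY 110.74 F [ 0.6 -1.3 -0.5] gap 0.6030292251365343
[248.4 195. ]
[248.6 187.9]
[266.5 154.8]
```

View pics/w2.png

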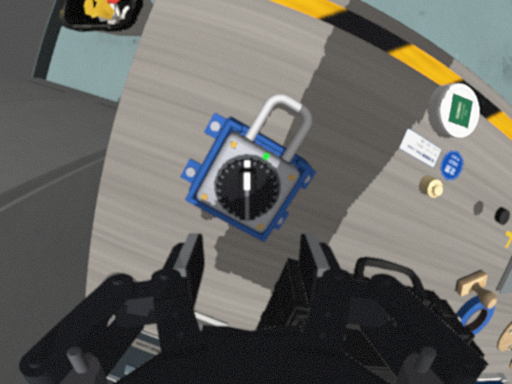

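The wrist view shows the dial centred at (247,187), the bar straight up and the green mark at (267,156). This agrees with the estimate to about 1 px. Descending onto the bar.

Call:
{"op": "apply_moves", "data": {
  "deltas": [
    {"travel": [25, 0, 1], "twist": [0, 0, 0]},
    {"travel": [25, 0, 0], "twist": [0, 0, 0]},
    {"travel": [25, 0, 0], "twist": [0, 0, 0]},
    {"travel": [18, 0, 0], "twist": [0, 0, 0]},
    {"travel": [9, 0, 0], "twist": [0, 0, 0]},
    {"travel": [0, 0, 0], "twist": [0, 0, 0]}
  ]
}}

```text
t: 2.9
eef_pos: [0.5648, 0.0463, 0.0687]
tool_rot: [-0.128, 0.696, 0.128, 0.695]
ft_force: [-0.0, -0.1, -0.3]
finger_gap: 0.601
```

Call:
{"op": "apply_moves", "data": {
  "deltas": [
    {"travel": [0, 0, 0], "twist": [0, 0, 0]},
    {"travel": [0, 0, 0], "twist": [0, 0, 0]},
    {"travel": [0, 0, 0], "twist": [0, 0, 0]},
    {"travel": [0, 0, 0], "twist": [0, 0, 0]},
    {"travel": [0, 0, 0], "twist": [0, 0, 0]},
    {"travel": [0, 0, 0], "twist": [0, 0, 0]},
    {"travel": [0, 0, 0], "twist": [0, 0, 0]},
    {"travel": [0, 0, 0], "twist": [0, 0, 0]}
  ],
  "fingers": 0,
  "force": 30
}}

```text
t: 3.7
eef_pos: [0.5665, 0.0455, 0.0707]
tool_rot: [-0.129, 0.695, 0.128, 0.696]
ft_force: [0.1, -5.1, 6.0]
finger_gap: 0.159
```

```bash
python3 -c "
from h import *
st();print(manip.state()['ft_torque'])"
```

```text
t 3.7 p [0.5665 0.0455 0.0707] x [ 0.003 -0.001 -1.   ] yawY 110.88 F [ 0.1 -5.1  6. ] gap 0.15903611804491197
[-0.91875949 -0.10967988 -0.03216098]
```

The bar is held (gap 0.159 × 85 ≈ 13.5 mm) with slight pressure on the disc. I'll rise 2 mm and turn 30° clockwise.

Call:
{"op": "apply_moves", "data": {
  "deltas": [
    {"travel": [-2, 0, 0], "twist": [0, 0, 0]},
    {"travel": [0, 0, 0], "twist": [5, 0, 0]},
    {"travel": [0, 0, 0], "twist": [5, 0, 0]},
    {"travel": [0, 0, 0], "twist": [5, 0, 0]},
    {"travel": [0, 0, 0], "twist": [5, 0, 0]},
    {"travel": [0, 0, 0], "twist": [5, 0, 0]},
    {"travel": [0, 0, 0], "twist": [5, 0, 0]},
    {"travel": [0, 0, 0], "twist": [1, 0, 0]},
    {"travel": [0, 0, 0], "twist": [0, 0, 0]},
    {"travel": [0, 0, 0], "twist": [0, 0, 0]}
  ]
}}

```text
t: 4.7
eef_pos: [0.5652, 0.0455, 0.0713]
tool_rot: [0.062, 0.704, -0.063, 0.704]
ft_force: [0.3, -5.6, 0.7]
finger_gap: 0.156
```

```bash
python3 -c "
from h import *
st();print(manip.state()['ft_torque'])"
```

```text
t 4.7 p [0.5652 0.0455 0.0713] x [-0.    -0.001 -1.   ] yawY 79.88 F [ 0.3 -5.6  0.7] gap 0.15583718982363734
[-1.42111027 -0.09051833  0.04878904]
```

Call:
{"op": "apply_moves", "data": {
  "deltas": [
    {"travel": [0, 0, 0], "twist": [0, 0, 0]},
    {"travel": [0, 0, 0], "twist": [0, 0, 0]},
    {"travel": [0, 0, 0], "twist": [0, 0, 0]},
    {"travel": [0, 0, 0], "twist": [0, 0, 0]},
    {"travel": [0, 0, 0], "twist": [0, 0, 0]},
    {"travel": [-20, 0, 0], "twist": [0, 0, 0]},
    {"travel": [-30, 0, 0], "twist": [0, 0, 0]},
    {"travel": [-30, 0, 0], "twist": [0, 0, 0]},
    {"travel": [-20, 0, 0], "twist": [0, 0, 0]},
    {"travel": [0, 0, 0], "twist": [0, 0, 0]},
    {"travel": [0, 0, 0], "twist": [0, 0, 0]}
  ],
  "fingers": 0.9
}}

```text
t: 5.8
eef_pos: [0.5655, 0.0462, 0.1713]
tool_rot: [0.062, 0.704, -0.062, 0.705]
ft_force: [1.0, 1.0, -0.5]
finger_gap: 0.895
```

```bash
python3 - <<'E'
from h import *
s,R=st();c=manip.get_calibration("wrist");im=manip.camera("wrist")
cv2.imwrite("pics/w3.png",cv2.resize(im[60:260,150:350,::-1],None,fx=3,fy=3))
for p in((.565,.045,.082),(.565,.045,.062),(.5334,.0501,.052)):print(np.round(proj(c,p),1))
E
```

```text
t 5.8 p [0.5655 0.0462 0.1713] x [ 0.001  0.    -1.   ] yawY 79.91 F [ 1.   1.  -0.5] gap 0.8953959164776503
[248.1 193.1]
[248.3 186.1]
[247.7 148.5]
```

View pics/w3.png

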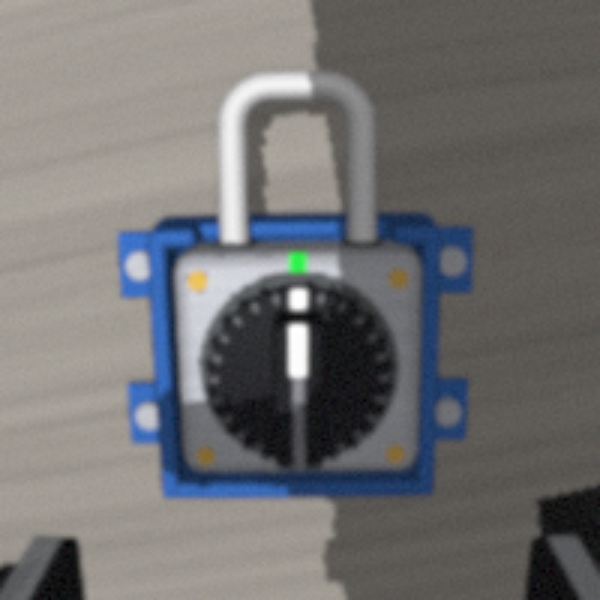

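The pointer (298,300) stands in line with the green mark (298,262), and the shackle legs are at crop x = 235 and 361. Now the grip point.

```bash
python3 - <<'E'
from h import *
s,R=st();c=manip.get_calibration("wrist")
g=lambda x,y,z:wplane(c,150-.5+(x+.5)/3,60-.5+(y+.5)/3,z)
for n,p in(("Ltop",g(233,130,.036)),("Rtop",g(363,130,.036)),("Llow",g(235,230,.036)),("Rlow",g(362,230,.036)),("bowouter",g(297,73,.036)),("green",g(298,262,.052))):
    print(n,p.round(4),(R.T@(p-s["eef_pos"])*1e3).round(1))
E
```

```text
t 5.85 p [0.5649 0.0463 0.1704] x [-0.001  0.    -1.   ] yawY 79.91 F [-0.8 -0.  -0.5] gap 0.9053073994132876
Ltop [0.4895 0.0387 0.036 ] [134.4 -20.7 -72.8]
Rtop [0.4965 0.078  0.036 ] [134.4  19.2 -72.7]
Llow [0.5204 0.0335 0.036 ] [134.4 -20.5 -41.5]
Rlow [0.5274 0.0725 0.036 ] [134.4  19.2 -41.4]
bowouter [0.4756 0.0611 0.036 ] [134.5  -1.1 -90.4]
green [0.5314 0.0516 0.052 ] [118.4  -0.7 -33.8]
```

Call:
{"op": "apply_moves", "data": {
  "deltas": [
    {"travel": [0, -0.7, -34], "twist": [0, 0, 0]},
    {"travel": [10, 0, -30.5], "twist": [0, 0, 0]},
    {"travel": [40, 0, 0], "twist": [0, 0, 0]},
    {"travel": [40, 0, 0], "twist": [0, 0, 0]},
    {"travel": [25, 0, 0], "twist": [0, 0, 0]},
    {"travel": [20, 0, 0], "twist": [0, 0, 0]},
    {"travel": [15, 0, 0], "twist": [0, 0, 0]},
    {"travel": [0, 0, 0], "twist": [0, 0, 0]},
    {"travel": [0, 0, 0], "twist": [0, 0, 0]}
  ]
}}

```text
t: 6.75
eef_pos: [0.5015, 0.0569, 0.0214]
tool_rot: [0.062, 0.705, -0.062, 0.704]
ft_force: [0.3, -0.4, 0.5]
finger_gap: 0.898
```

Call:
{"op": "apply_moves", "data": {
  "deltas": [
    {"travel": [0, 0, 0], "twist": [0, 0, 0]},
    {"travel": [0, 0, 0], "twist": [0, 0, 0]},
    {"travel": [0, 0, 0], "twist": [0, 0, 0]},
    {"travel": [0, 0, 0], "twist": [0, 0, 0]},
    {"travel": [0, 0, 0], "twist": [0, 0, 0]},
    {"travel": [0, 0, 0], "twist": [0, 0, 0]},
    {"travel": [0, 0, 0], "twist": [0, 0, 0]},
    {"travel": [0, 0, 0], "twist": [0, 0, 0]}
  ],
  "fingers": 0,
  "force": 110
}}

```text
t: 7.55
eef_pos: [0.5022, 0.0559, 0.0229]
tool_rot: [0.062, 0.704, -0.063, 0.705]
ft_force: [-4.5, -4.3, 8.0]
finger_gap: 0.531
```

```bash
python3 - <<'E'
from h import *
st();im=manip.camera("wrist")
cv2.imwrite("pics/w4.png",im[:,:,::-1])
E
```

```text
t 7.55 p [0.5022 0.0559 0.0229] x [ 0.001 -0.002 -1.   ] yawY 79.88 F [-4.5 -4.3  8. ] gap 0.5309316907140017
```

View pics/w4.png

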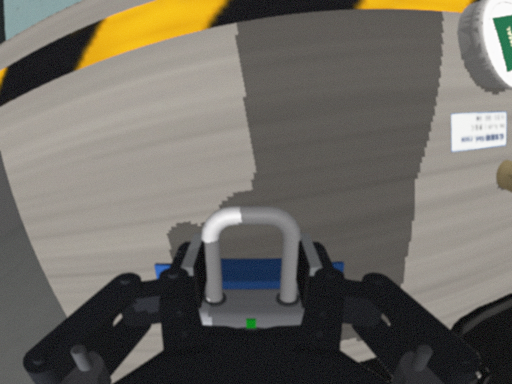

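The fingers sit on both shackle legs, around (205,270) and (295,270), level with the straight part. Pulling it out slowly.

Call:
{"op": "apply_moves", "data": {
  "deltas": [
    {"travel": [-1, 0, -3], "twist": [0, 0, 0]},
    {"travel": [0, 0, -3], "twist": [0, 0, 0]},
    {"travel": [0, 0, -3], "twist": [0, 0, 0]},
    {"travel": [0, 0, -3], "twist": [0, 0, 0]},
    {"travel": [0, 0, -3], "twist": [0, 0, 0]},
    {"travel": [0, 0, -3], "twist": [0, 0, 0]},
    {"travel": [0, 0, -2], "twist": [0, 0, 0]},
    {"travel": [0, 0, 0], "twist": [0, 0, 0]},
    {"travel": [0, 0, 0], "twist": [0, 0, 0]},
    {"travel": [0, 0, 0], "twist": [0, 0, 0]}
  ]
}}

```text
t: 8.6
eef_pos: [0.4827, 0.0594, 0.0233]
tool_rot: [0.062, 0.704, -0.063, 0.705]
ft_force: [-0.1, -4.4, 0.4]
finger_gap: 0.529
```

```bash
python3 - <<'E'
from h import *
st();im=manip.camera("wrist")
cv2.imwrite("pics/w5.png",cv2.resize(im[180:384,130:370,::-1],None,fx=2.5,fy=2.5))
E
```

```text
t 8.6 p [0.4827 0.0594 0.0233] x [ 0.002 -0.002 -1.   ] yawY 79.87 F [-0.1 -4.4  0.4] gap 0.5294425634076323
```

View pics/w5.png

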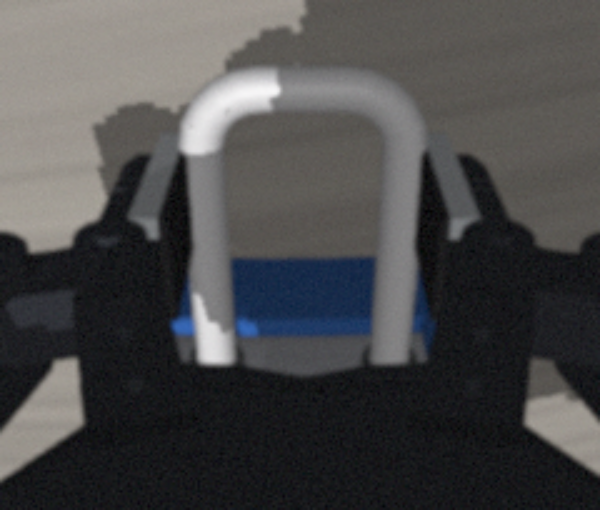

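The shackle has come with the fingers, which moved about 20 mm, and the holder now sits visibly farther back. I'll pull a little more to feel the stop.

Call:
{"op": "apply_moves", "data": {
  "deltas": [
    {"travel": [0, 0, -1.5], "twist": [0, 0, 0]},
    {"travel": [0, 0, -1], "twist": [0, 0, 0]},
    {"travel": [0, 0, 0], "twist": [0, 0, 0]},
    {"travel": [0, 0, 0], "twist": [0, 0, 0]}
  ]
}}

```text
t: 9.05
eef_pos: [0.4823, 0.0594, 0.0239]
tool_rot: [0.062, 0.702, -0.063, 0.706]
ft_force: [8.5, -6.0, -2.2]
finger_gap: 0.528
```

The stop is felt at 8.5 N. I'll ease it slightly and lift.

Call:
{"op": "apply_moves", "data": {
  "deltas": [
    {"travel": [0, 0, 1], "twist": [0, 0, 0]},
    {"travel": [-3, 0, 0], "twist": [0, 0, 0]},
    {"travel": [-5, 0, 0], "twist": [0, 0, 0]},
    {"travel": [-6, 0, 0], "twist": [0, 0, 0]},
    {"travel": [-7, 0, 0], "twist": [0, 0, 0]},
    {"travel": [-8, 0, 0], "twist": [0, 0, 0]},
    {"travel": [-8, 0, 0], "twist": [0, 0, 0]},
    {"travel": [-8, 0, 0], "twist": [0, 0, 0]},
    {"travel": [-8, 0, 0], "twist": [0, 0, 0]},
    {"travel": [-8, 0, 0], "twist": [0, 0, 0]}
  ],
  "force": 120
}}

```text
t: 10.05
eef_pos: [0.4804, 0.0607, 0.084]
tool_rot: [0.062, 0.704, -0.062, 0.704]
ft_force: [0.5, -0.1, -1.8]
finger_gap: 0.525
```

Call:
{"op": "apply_moves", "data": {
  "deltas": [
    {"travel": [-8, 0, 0], "twist": [0, 0, 0]},
    {"travel": [-8, 0, 0], "twist": [0, 0, 0]},
    {"travel": [-8, 0, 0], "twist": [0, 0, 0]},
    {"travel": [-8, 0, 0], "twist": [0, 0, 0]},
    {"travel": [-6, 0, 0], "twist": [0, 0, 0]},
    {"travel": [-4, 0, 0], "twist": [0, 0, 0]},
    {"travel": [0, 0, 0], "twist": [0, 0, 0]},
    {"travel": [0, 0, 0], "twist": [0, 0, 0]},
    {"travel": [0, 0, 0], "twist": [0, 0, 0]}
  ]
}}

```text
t: 10.95
eef_pos: [0.4802, 0.0606, 0.1249]
tool_rot: [0.062, 0.705, -0.062, 0.704]
ft_force: [0.3, 0.6, -1.5]
finger_gap: 0.525
```

```bash
python3 - <<'E'
from h import *
st()
a=manip.camera("scene")[60:260,180:440,::-1];b=manip.camera("wrist")[180:384,126:386,::-1]
cv2.imwrite("pics/l6.png",cv2.resize(np.hstack([a,b[:200]]),None,fx=1.5,fy=1.5))
E
```

```text
t 10.95 p [0.4802 0.0606 0.1249] x [-0.001  0.    -1.   ] yawY 79.92 F [ 0.3  0.6 -1.5] gap 0.5249567096777601
```

View pics/l6.png

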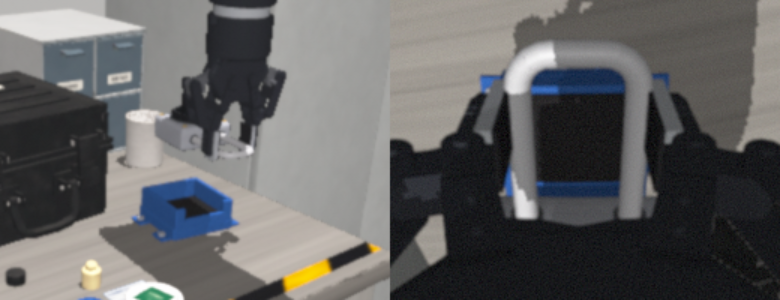

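The holder is empty and the lock hangs level from the fingers. The wrist view shows the legs from row 208 to 325, the same as before the lift. One check that it is still, then I hand in.

Call:
{"op": "apply_moves", "data": {
  "deltas": [
    {"travel": [0, 0, 0], "twist": [0, 0, 0]},
    {"travel": [0, 0, 0], "twist": [0, 0, 0]},
    {"travel": [0, 0, 0], "twist": [0, 0, 0]},
    {"travel": [0, 0, 0], "twist": [0, 0, 0]},
    {"travel": [0, 0, 0], "twist": [0, 0, 0]},
    {"travel": [0, 0, 0], "twist": [0, 0, 0]},
    {"travel": [0, 0, 0], "twist": [0, 0, 0]},
    {"travel": [0, 0, 0], "twist": [0, 0, 0]}
  ]
}}

```text
t: 11.85
eef_pos: [0.4805, 0.0606, 0.1253]
tool_rot: [0.062, 0.704, -0.062, 0.704]
ft_force: [-0.4, -0.4, -1.9]
finger_gap: 0.524
```

```bash
python3 - <<'E'
from h import *
s,_=st();print(np.abs(s["joint_velocities"]).max())
a=cv2.imread("pics/l6.png");n=manip.camera("scene")[60:260,180:440,::-1]
n=cv2.resize(n,None,fx=1.5,fy=1.5);d=cv2.absdiff(n,a[:,:390]);print("mean diff",d.mean(),"lock area",d[150:250,200:400].mean())
print(manip.job_done())
E
```

```text
t 11.85 p [0.4805 0.0606 0.1253] x [ 0.  0. -1.] yawY 79.92 F [-0.4 -0.4 -1.9] gap 0.5235704030048213
0.0012148507382880303
mean diff 0.5542250712250713 lock area 0.5778771929824561
the job is handed in; nothing more can be done
None
```

I opened the padlock, lifted it about 10 cm by its shackle and handed the job in at about 12 s of the 48 s allowed. `job_done()` gives no verdict, so success is judged from my own checks.

- **Dial:** I gripped the bar and turned it 30° (two clicks) clockwise. After release, the wrist picture showed the white pointer in line with the green mark and the shackle still shut.
- **Shackle:** I pulled it out about 20 mm with the lock lying in its holder, until the stop pushed back with 8.5 N.
- **Lift:** The scene picture showed the holder empty and the lock hanging level. The force on the tool was about −1.9 N, which matches a 0.2 kg lock, and the shackle looked as far out as before the lift.
- **Stillness:** Over the last 0.9 s the joint speeds were under 0.002 rad/s and the scene picture did not change.
- **Other objects:** The path stayed well away from the vial, weight and tin. I did not measure their positions again at the end.

Two readings differed slightly from expectation. The gripper opening on the shackle read about 45 mm instead of 49 mm. Closing the fingers also pressed down with 6 to 8 N, on the dial and again on the shackle, which I eased off both times. The first move calls were refused for a format error, with no effect on the arm.

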